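# Close the wide-neck keg in the cellar

## Task

Close the blue keg: lay the white sealing disk flat in its open mouth with the pull rib upwards, let it go, and only then set the red ring level over it and screw the ring clockwise until it is firmly tight and the disk is pressed down on the rubber seal. Let go of everything at the end, and leave the clay pot, the jar and the brush where they stand.

Things in the scene. Friction and masses are not known exactly. Their poses are not given: they have to be found in the camera images.
- keg: Blue keg fixed to the bench, 150 mm across, shoulder 158 mm high, then a threaded neck 84 mm across up to the lip, 190 mm above the bench. Origin: centre of its underside, z up. Thread: three ribs 120 degrees apart, each running 160 degrees clockwise (from above) and down, 24 mm a turn, 3 mm thick, out to 94 mm across, from 10 mm under the lip. Where they start round the neck differs each time.
- mouth (a point): Centre of the keg's open mouth at lip height, 190 mm above the bench, axes as the keg's. The lip is 80 mm across outside, its bore 72 mm. A black rubber seal lies inside, its top 6 mm under the lip. Like any thread, it can cross if the ring is set down with its lugs right at the rib starts (ring then tilted about 5 degrees): lift it off, turn it some 45 degrees and set it down again.
- seal (a joint): How far the rubber seal is pressed down, in metres: 0 relaxed, 0.004 when the disk's top is flush with the lip and the ring's flange meets the lip. It is springy: 2 N to start, about 8 N at 0.004.
- disk: White sealing disk, loose, 69 mm across, 10 mm thick, about 60 g, lying flat on the bench. Origin: centre of its underside, z up. A pull rib along its x axis stands on top: 40 mm long, 10 mm wide, 14 mm high (its top 24 mm above the origin). On the relaxed seal its underside lies 6 mm under the lip and its flat top 4 mm above the lip.
- ring: Red screw ring, loose, 108 mm across, about 120 g, open side down on the bench. Origin: centre of its underside, z up. Skirt 98 mm across inside; top flange 23 to 28 mm above the origin with a 54 mm opening. Set on the neck, its lugs rest on the ribs: the origin is then 10 to 17 mm under the lip, as its angle happens to be; hard home it is 23 mm under.
- bar (a point): Middle of the top edge of the ring's bridge bar, 60 mm above the ring's origin; axes as the ring's. The bar lies along the ring's x axis over the opening: 100 mm long, 12 mm wide, 18 mm high, free space under it except for a post at each end. Pinch it at the middle, or push it round near an end (the last part takes up to about 0.3 N m).
- lug (a point): One of three lugs inside the skirt at 90, 210, 330 degrees from the ring's x axis (this one at 90), 10 mm wide, 3 mm thick, reaching in to 87 mm across. Turned clockwise, the ring comes down with the thread, meets the disk (origin 19 mm under the lip), turns freely 30 degrees more, presses the disk for 60 degrees, then stops hard: 115 to 235 degrees in all, the less the deeper it sat at first.
- pot: Clay pot, 100 mm across, 80 mm high, origin under its centre. Leave alone.
- jar: Glass jar with steel cap, 80 mm across, 90 mm high, origin under its centre. Leave alone.
- brush: Hand brush lying on the bench. Leave alone.
Mind the look-alikes: they are no part of the job. Of the things like the disk, leave any that is purple; of the rest the smaller one is meant. Leave any turquoise or yellow look-alike of the ring alone.

How it is judged:
On the way, in this order (a step that is already met when the one before it is completed fails the run):
1. the disk lies flat on the seal in the mouth, rib upwards, let go, with the ring still away (horizontal distance between disk and mouth below 0.004 m and z of disk in the frame of mouth below -0.004 m and angle between disk's own z axis and vertical below 0.06 rad and contact force between disk and the fingers below 0.1 N and horizontal distance between ring and mouth above 0.1 m), for 0.2 s.
2. the ring sits level over the neck and the disk, not yet tight (horizontal distance between ring and mouth below 0.006 m and z of ring in the frame of mouth below -0.008 m and angle between ring's own z axis and vertical below 0.1 rad and horizontal distance between disk and mouth below 0.004 m and value of joint seal below 0.0015 m), for 0.1 s.
At the end, for the whole second after the job is handed in: Nothing touching: seal pressed over 2 mm; ring upright (0.06 rad), at rest, within 5 mm of the mouth's axis, its underside 20.5 mm or more under the lip; disk under it, rib up, level (0.06 rad), within 4 mm of the axis, its underside 7.5 mm or more under the lip (value of joint seal above 0.002 m and horizontal distance between disk and mouth below 0.004 m and z of disk in the frame of mouth below -0.0075 m and angle between each of disk, ring's own z axis and vertical below 0.06 rad and horizontal distance between ring and mouth below 0.005 m and z of ring in the frame of mouth below -0.0205 m and linear speed of ring below 0.01 m/s and angular speed of ring below 0.1 rad/s).
It fails at once if the pot is shifted by more than 30 mm (distance of pot from where it was at the start of the episode above 0.03 m).
It fails at once if the jar is shifted by more than 30 mm (distance of jar from where it was at the start of the episode above 0.03 m).
It fails at once if the brush is shifted by more than 30 mm (distance of brush from where it was at the start of the episode above 0.03 m).
It also fails if it takes over 72 s, if anything falls off the work surface, if the arm or the gripper's body presses on something with over 40 N, if the wrist force passes 120 N, or if a joint passes its speed limit or range.

## Robot

A 7-joint arm with a two-finger parallel gripper is mounted at the origin on the work surface. World frame = base frame: x ahead of the robot, y to its left, z up, the work surface at z = 0. Lengths are in m, angles in rad, forces in N, time in s.
With the tool pointing down it reaches from about 0.425 to 0.875 m from the base axis. Payload 8.4 kg.
Tool frame: the origin (TCP) lies midway between the tips of the shut fingers; the grasp point (between the pads) lies 19 mm behind it; z points along the fingers, y is the line along which they close (so a half turn about z gives the same grasp; the last joint's range is limited). The gripper opens to 85 mm and grips with 20 to 120 N. Pads are 22 mm wide; open, the fingers measure 114 mm over their backs; the gripper's body (76 mm by 85 mm) begins 54 mm behind the grasp point. The pads swing forward as they close: fully open they stand 13 mm farther back than shut.
Start: joints at [-1.377, 0.333, 0.04, 1.465, -0.013, 1.343, -0.059], TCP at [0.188, 0.622, 0.231] pointing down, gripper open.
Joint ranges: [-2.58, 2.58], [-0.38, 2.09], [-1.3, 1.39], [0.25, 2.4], [-1.5, 4.64], [0.08, 2.09], [-2.65, 2.65]. Speed limits (rad/s): [2.22, 2.22, 2.79, 2.79, 3.14, 3.14, 3.14].

## Interface

Orientations are given as a unit quaternion [x, y, z, w].
In Python, from rig import bot gives the robot as it stands.
- The arm moves only by the tool apply_moves, never from a script. Its arguments are lists of equal length, an entry for each row: "rot": the turn, a rotation vector about the tool's x, y, z each as a share of 1.5 rad, from -1 to 1, a list of three; "dp": the shift along the tool's x, y, z each as a share of 12 cm, from -1 to 1, a list of three; "fingers": the closure, from 0 (fully open) to 1 (shut). In form: {"rot": [[ax, ay, az], ...], "dp": [[dx, dy, dz], ...], "fingers": [fingers, ...]}. A call has 1 to 20 rows; each row shifts and turns the commanded pose from where the row before left it, along the tool's axes as they then stand; what a row does not reach is not made up. A row lasts 1/8 s, in which the tool goes at most 62.5 mm and 10.7 degrees, less where a joint would pass 70% of its speed; a pose out of reach is approached as far as the arm can. A call with a number of a shift or a turn outside -1 to 1 is refused whole. A call with a gripper value outside its range is refused whole. The fingers move at their own pace and stop on an object; "force" is the grip in N (left out, the last holds). Time passes only in rows, so rows that do not move let the fingers close. It gives the time, the measured TCP pose, the force, the opening and the grip force at its end, in the units of the state.
- bot.get_obs(): the state, without advancing time (a new reading comes with each control period).
- bot.capture(name): name is "scene" or "top" or "wrist"; returns the picture (400x640x3 uint8, red, green, blue); there is no depth.
- bot.camera_params(name): a dict with "mtx" (3x3 intrinsics, pixels), "camera_from_world" (4x4, takes a point from world to camera coordinates); the wrist camera has in their place "T_tool_cam" (4x4, takes a point from camera to tool coordinates, whose origin is the TCP and whose axes are the flange's). Camera axes: x right, y down, z forward; pixel columns grow to the right and rows downward; lengths in m; the calibration is good to about 2 mm. A picture is of the moment at which its call begins: read the wrist's pose just before it. camera_params takes no time and is no camera call.
- bot.job_done(): hands the job in; it is judged then, once.
Trained networks look in the newest picture that a camera, given by its name, has taken for a name from the list of things; names that differ only in an ending like _2 or _b are one class to them, and where a whole thing is asked for, a point or a joint stands for the part that bears it (a point fixed in the world has none). Each returns a list of dicts, best first, with "confidence" (0 to 1); they miss things now and then, are a little off and sometimes report something else, mostly with a low value. They report only what shows in the picture. A call takes as long as a camera call. They do not tell look-alikes from the thing itself.
- bot.look_for(name, camera): "extent" ([centre column, centre row, width, height] in pixels, round what is visible of it).
- bot.spot_point(name, camera): "pixel" ([column, row] in pixels: a listed point, or the origin of a listed thing).
The state is a dict: "clock": time; "q": joint angles; "dq": joint speeds; "tau": joint torques, N m; "position": TCP position; "eef_rot": TCP orientation; "force": force on the tool from outside, world axes, zero at the start; "moment": the same for the moment, N m; "width": finger opening in m; "grasp_force": force on a finger pad.
Only numpy, scipy, OpenCV 4.12 (cv2) and the standard library are available. Lean on these libraries where they do the work, as an engineer would, in place of code of your own. Each camera call takes 0.05 s, during which the arm holds its last target. There are 200 camera calls.

## Working session

There is one attempt and no reset: what is moved stays moved. The work goes in short steps, Python scripts to look and compute and a tool call to move; the robot and the scene stay as the last step left them, time stands still between calls to the robot, and variables do not carry over. Pictures are saved under pics/ and viewed, at most 11 in all, crops included, and the job is handed in when it is done.

Besides the shell and the picture viewer there is one more tool, called after "Request:" as name(argument=value, ...), one argument or row to a line, values as JSON. apply_moves: Moves the arm, as the interface text tells. Shift numbers are shares of 12 cm and turn numbers shares of 1.5 rad, none past 1 either way. Its arguments: {"type":"object","properties":{"rot":{"type":"array"},"dp":{"type":"array"},"fingers":{"type":"array"},"force":{"type":"number"}},"required":["rot","dp","fingers"]}

```bash
mkdir -p pics; ls
cat > h.py <<'E'
import numpy as np,cv2
from scipy.spatial.transform import Rotation as R
from rig import bot
def cam(n,o=None):
    p=bot.camera_params(n); K=np.array(p["mtx"])
    if n!="wrist": return K,np.linalg.inv(np.array(p["camera_from_world"]))
    o=o or bot.get_obs(); T=np.eye(4); T[:3,:3]=R.from_quat(o["eef_rot"]).as_matrix(); T[:3,3]=o["position"]
    return K,T@np.array(p["T_tool_cam"])
def ray(c,px):
    K,T=c; d=T[:3,:3]@np.linalg.solve(K,[px[0],px[1],1]); return T[:3,3],d/np.linalg.norm(d)
def atz(c,px,z):
    o,d=ray(c,px); return o+d*(z-o[2])/d[2]
def tri(rays):
    A=0;b=0
    for o,d in rays:
        P=np.eye(3)-np.outer(d,d); A=A+P; b=b+P@o
    return np.linalg.solve(A,b)
def proj(c,X):
    K,T=c; x=np.linalg.inv(T)@np.append(X,1); u=K@x[:3]; return u[:2]/u[2]
def snap(n,f=None):
    im=np.array(bot.capture(n)); 
    if f: cv2.imwrite('pics/'+f,im[:,:,::-1])
    return im
E
python3 - <<'E'
from h import *
np.set_printoptions(precision=3,suppress=True)
a=snap("top");b=snap("scene")
cv2.imwrite('pics/a.png',cv2.resize(np.vstack([a,b]),(480,600),interpolation=cv2.INTER_AREA)[:,:,::-1])
cv2.imwrite('pics/top.png',a[:,:,::-1]);cv2.imwrite('pics/scene.png',b[:,:,::-1])
o=bot.get_obs();print(o["clock"],o["position"],o["eef_rot"],o["force"],o["width"])
for n in("top","scene"):
  c=cam(n);print(n,c[1][:3,3],c[0][0,0])
  for k in("mouth","disk","ring","bar","keg","lug"):
    for d in bot.spot_point(k,n): print(n,k,np.array(d["pixel"]),round(d["confidence"],2))
E
```

```text
pics
0.1 [0.188 0.622 0.231] [ 0.146  0.989 -0.001 -0.   ] [-0.296  0.539 -0.244] 0.08553601224205364
top [ 0.339 -0.053  1.151] 373.3700436424281
top mouth [308.5 200.4] 0.79
top disk [221.1 221.9] 0.88
top disk [192.8 189.2] 0.74
top disk [176.4 232.1] 0.7
top ring [466.9 234.3] 0.86
top ring [411.3 217.8] 0.8
top bar [416.2 214.8] 0.77
top bar [394.3 273.1] 0.7
top bar [477.9 233.2] 0.64
top keg [309.6 207.4] 0.84
top lug [468.  246.8] 0.93
top lug [402.4 209.9] 0.84
top lug [388.  254.3] 0.69
scene [ 1.459 -0.158  0.963] 365.135589230569
scene mouth [333.2 176.4] 0.75
scene disk [436.1 192.6] 0.82
scene disk [439.8 220.5] 0.65
scene disk [401.8 204.7] 0.52
scene ring [265.7 188.2] 0.95
scene ring [203.3 214.7] 0.84
scene ring [248.1 218.6] 0.83
scene bar [197.9 199.3] 0.98
scene bar [264.3 177.7] 0.78
scene bar [246.3 205.2] 0.66
scene keg [334.2 215.7] 0.78
scene lug [204.5 203.7] 0.93
scene lug [273.1 190.8] 0.83
scene lug [255.2 224. ] 0.61
```

View pics/top.png

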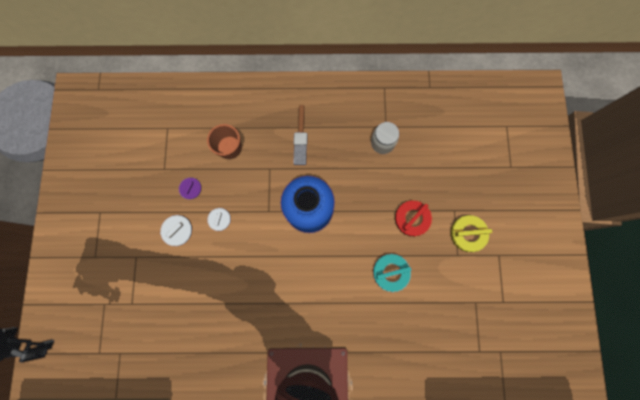

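View pics/scene.png

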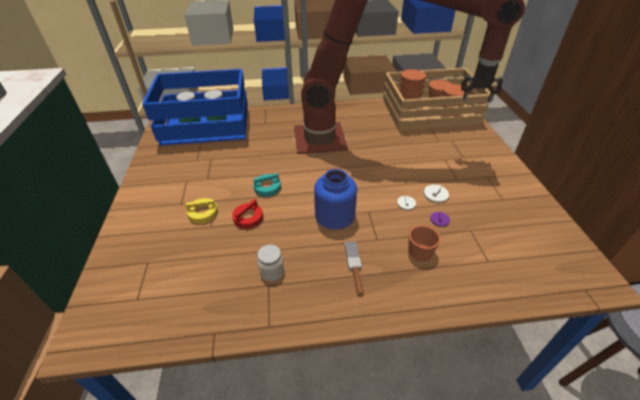

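The top view shows disk-like things at (190,188) purple, (176,230) large white and (219,219) small white. The small white one is meant, being not purple and the smaller of the rest. The rings are red at (413,218), yellow at (471,233) and turquoise at (392,272), and the red one is meant. The keg is at (307,203). In the scene view the small disk is at (406,203) and the red ring at (248,214). I'll confirm with one enlarged crop.

Run:
```python
from h import *
np.set_printoptions(precision=4,suppress=True)
t=cv2.imread('pics/top.png');s=cv2.imread('pics/scene.png')
f=lambda im,x,y,w,h:cv2.resize(im[y:y+h,x:x+w],(400,300),interpolation=cv2.INTER_CUBIC)
cv2.imwrite('pics/crop.png',np.vstack([np.hstack([f(t,155,165,100,75),f(t,375,180,120,90)]),np.hstack([f(s,385,170,100,75),f(s,180,160,120,90)])]))
T,S=cam("top"),cam("scene")
print("disk tri",tri([ray(T,(221.1,221.9)),ray(S,(406,204))]),"z0",atz(T,(219,219),.01),atz(S,(401.8,204.7),0),atz(S,(406,203),.01))
print("mouth",tri([ray(T,(308.5,200.4)),ray(S,(333.2,176.4))]),atz(T,(308.5,200.4),.19),atz(S,(333.2,176.4),.19))
print("bar",tri([ray(T,(416.2,214.8)),ray(S,(246.3,205.2))]),"ring",tri([ray(T,(411.3,217.8)),ray(S,(248.1,218.6))]))
for n,p in(("pot",(225,141)),("jar",(386,137)),("big",(176,230)),("purple",(190,188)),("brush",(300,150))):print(n,atz(T,p,.03))
# tool pose info
o=bot.get_obs();print(R.from_quat(o["eef_rot"]).as_matrix());print(np.array(bot.camera_params("wrist")["T_tool_cam"]),bot.camera_params("wrist")["mtx"])
```

```text
disk tri [ 0.4869  0.2742 -0.0104] z0 [0.4927 0.2715 0.01  ] [0.4984 0.2568 0.    ] [0.5014 0.2708 0.01  ]
mouth [ 0.5172 -0.0116  0.1834] [ 0.516  -0.0119  0.19  ] [ 0.5252 -0.0128  0.19  ]
bar [ 0.4939 -0.3207  0.0663] ring [ 0.4943 -0.323  -0.0017]
pot [0.7377 0.2588 0.03  ]
jar [ 0.7474 -0.2494  0.03  ]
big [0.4574 0.3938 0.03  ]
purple [0.5866 0.3597 0.03  ]
brush [0.7064 0.0219 0.03  ]
[[-0.9574  0.2886 -0.    ]
 [ 0.2886  0.9574  0.0001]
 [ 0.      0.     -1.    ]]
[[ 0.0008 -0.9649 -0.2627  0.0677]
 [ 1.      0.0009 -0.0004  0.0008]
 [ 0.0006 -0.2627  0.9649 -0.1423]
 [ 0.      0.      0.      1.    ]] [[298.9366   0.     319.1435]
 [  0.     298.9366 202.0755]
 [  0.       0.       1.    ]]
```

View pics/crop.png

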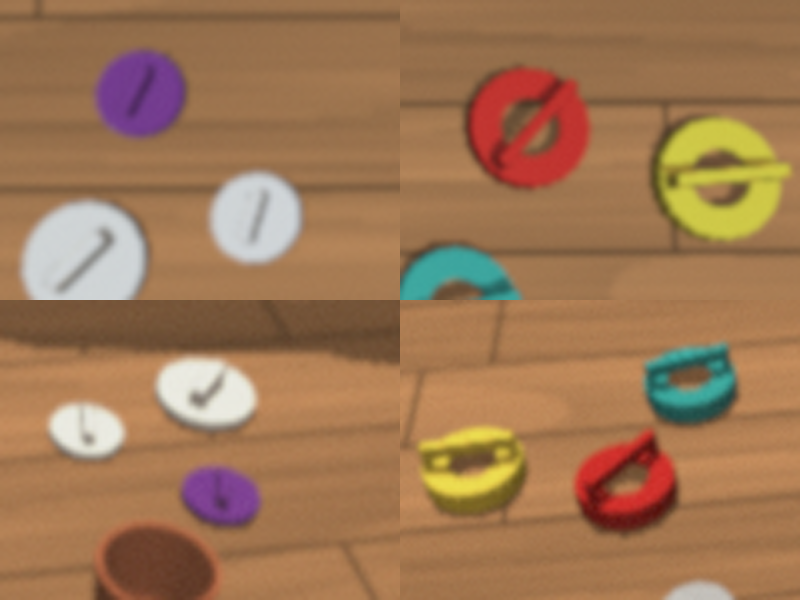

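The crop confirms it: the small white disk (top 219,219) and the red ring (top 413,218) are the ones meant. The rib direction already matches the tool x axis to within a few degrees, so I'll approach the disk.

Request:
apply_moves(
  rot=[
    [0,0,0],
    [0,0,0],
    [0,0,0],
    [0,0,0],
    [0,0,0],
    [0,0,0],
    [0,0,0],
    [0,0,0],
    [0,0,0],
  ],
  dp=[
    [-0.36,-0.23,0.05],
    [-0.36,-0.23,0.05],
    [-0.36,-0.23,0.05],
    [-0.36,-0.23,0.05],
    [-0.36,-0.23,0.05],
    [-0.36,-0.23,0.05],
    [-0.36,-0.23,0.05],
    [-0.36,-0.23,0.05],
    [0,0,0],
  ],
  fingers=[0,0,0,0,0,0,0,0,0],
)

```text
clock: 1.82
position: [0.4575, 0.3068, 0.1832]
eef_rot: [0.149, 0.989, -0.001, 0.0]
force: [-0.8, 1.0, 0.3]
width: 0.0854
grasp_force: 0.0
```

```bash
cat >> h.py <<'E'
def wspots(names,f=None):
    o=bot.get_obs(); im=snap("wrist",f); c=cam("wrist",o); r={}
    print("t",round(o["clock"],2),"p",np.round(o["position"],4),"yaw x",round(np.degrees(R.from_quat(o["eef_rot"]).as_euler('zyx')[0]),2),"dq",round(np.abs(o["dq"]).max(),3))
    for k in names: r[k]=[(np.array(d["pixel"]),d["confidence"]) for d in bot.spot_point(k,"wrist")]
    return c,im,r
E
python3 - <<'E'
from h import *
c,im,r=wspots(["disk"],"w1.png")
for p,q in r["disk"]: print(p,q,atz(c,p,0))
E
```

```text
t 1.82 p [0.4575 0.3068 0.1832] yaw x -162.81 dq 0.07
[301.8 218.3] 0.9 [0.49037925 0.27630159 0.        ]
[403.8 157.9] 0.85 [0.45739081 0.40332677 0.        ]
[402.8 268.9] 0.79 [0.58693152 0.37247994 0.        ]
```

View pics/w1.png

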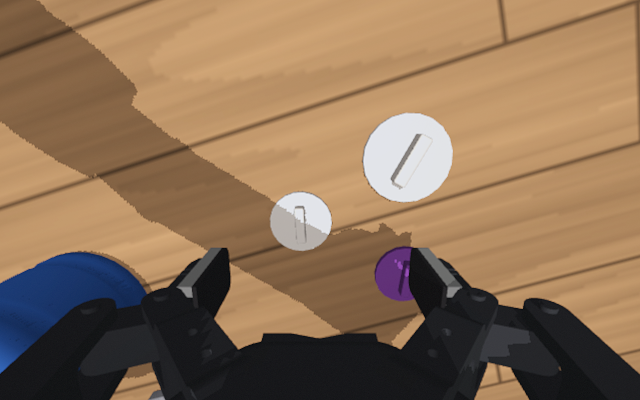

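The wrist view shows the small disk at (301,221) with its rib almost along image vertical (the tool x axis). The big white disk is at (408,157) and the purple one at (400,273). I'll move over it for the second view.

Request:
apply_moves(
  rot=[
    [0,0,0],
    [0,0,0],
    [0,0,0],
    [0,0,0],
  ],
  dp=[
    [-0.11,-0.055,0.2],
    [-0.11,-0.055,0.2],
    [-0.11,-0.055,0.2],
    [0,0,0],
  ],
  fingers=[0,0,0,0],
)

```text
clock: 2.42
position: [0.4857, 0.2807, 0.1099]
eef_rot: [0.146, 0.989, -0.001, -0.001]
force: [0.2, 0.2, 1.1]
width: 0.0853
grasp_force: 0.0
```

Run:
```python
from h import *
c,im,r=wspots(["disk"],"w2.png")
for p,q in r["disk"]: print(p,q,atz(c,p,0))
# white disk outline by flood from detections: low-saturation bright blob
hsv=cv2.cvtColor(im,cv2.COLOR_RGB2HSV); m=((hsv[...,1]<45)&(hsv[...,2]>70)).astype(np.uint8)
n,l,st,ce=cv2.connectedComponentsWithStats(cv2.morphologyEx(m,cv2.MORPH_OPEN,np.ones((3,3))))
for i in range(1,n):
  if st[i,4]>1500:
    cn=max(cv2.findContours((l==i).astype(np.uint8),0,1)[0],key=len); e=cv2.fitEllipse(cv2.convexHull(cn)); print(st[i],e,"at z=.01",atz(c,e[0],.008))
p=r["disk"][0][0]; x,y=int(p[0]),int(p[1]); cr=im[y-70:y+70,x-90:x+90,::-1]
cv2.imwrite('pics/w2c.png',cv2.resize(cr,None,fx=4,fy=4)); print("crop origin",x-90,y-70)
```

```text
t 2.42 p [0.4857 0.2807 0.1099] yaw x -163.25 dq 0.033
[313.9 207.4] 0.68 [0.48984918 0.27502815 0.        ]
[451.4 126.1] 0.66 [0.45590922 0.4028467  0.        ]
[  398    63   123   123 11783] ((459.2978820800781, 123.89390563964844), (115.3863296508789, 130.03585815429688), 43.91046905517578) at z=.01 [0.45493316 0.40588876 0.008     ]
[ 274  172   81   78 4967] ((314.05047607421875, 210.1553192138672), (78.12271881103516, 80.76949310302734), 97.06022644042969) at z=.01 [0.49005702 0.27526793 0.008     ]
crop origin 223 137
```

View pics/w2c.png

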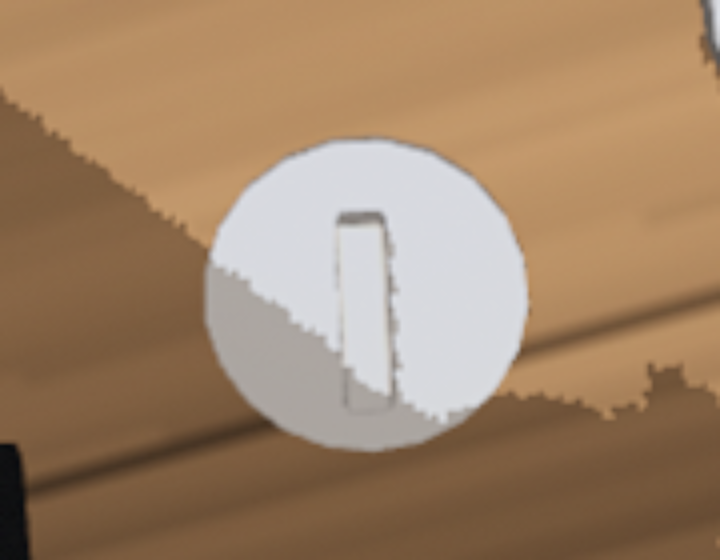

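The disk shows as a clear circle centred at (314,210) in the wrist picture, with the rib about 3° off the tool x axis. Both views agree on (0.490, 0.275). I'll grasp the rib.

Request:
apply_moves(
  rot=[
    [0,0,-0.035],
    [0,0,0],
    [0,0,0],
    [0,0,0],
    [0,0,0],
    [0,0,0],
    [0,0,0],
    [0,0,0],
  ],
  dp=[
    [-0.048,-0.033,0.2],
    [0,0,0.2],
    [0,0,0.2],
    [0,0,0.2],
    [0,0,0.01],
    [0,0,0],
    [0,0,0],
    [0,0,0],
  ],
  fingers=[0.7,0.7,0.7,0.7,0.7,1,1,1],
  force=50,
)

```text
clock: 3.52
position: [0.492, 0.2762, 0.0156]
eef_rot: [0.12, 0.993, 0.001, 0.001]
force: [-1.2, 0.3, 6.5]
width: 0.0081
grasp_force: 51.9
```

Request:
apply_moves(
  rot=[
    [0,0,0],
    [0,0,0],
    [0,0,0],
    [0,0,0],
    [0,0,0],
    [0,0,0],
    [0,0,0],
    [0,0,0],
    [0,0,0],
    [0,0,0],
    [0,0,0],
    [0,0,0],
  ],
  dp=[
    [0,0,-0.15],
    [0,0,-0.3],
    [0,0,-0.3],
    [0,0,-0.3],
    [-0.22,-0.38,-0.18],
    [-0.22,-0.38,-0.18],
    [-0.22,-0.38,-0.18],
    [-0.22,-0.38,-0.18],
    [-0.22,-0.38,-0.18],
    [-0.22,-0.38,-0.18],
    [0,0,0],
    [0,0,0],
  ],
  fingers=[1,1,1,1,1,1,1,1,1,1,1,1],
)

```text
clock: 5.03
position: [0.5798, -0.0278, 0.2703]
eef_rot: [0.12, 0.993, 0.0, 0.0]
force: [0.5, 0.0, -0.1]
width: 0.0084
grasp_force: 50.9
```

Run:
```python
from h import *
c,im,r=wspots(["mouth","disk"],"w3.png")
for p,q in r["mouth"]: print(p,q,atz(c,p,.19))
print(r["disk"]); o=bot.get_obs(); print(o["width"],o["grasp_force"],o["force"],R.from_quat(o["eef_rot"]).as_matrix())
for p,q in r["mouth"][:1]: print(tri([ray(c,p),ray(cam("top"),(308.5,200.4)),ray(cam("scene"),(333.2,176.4))]))
```

```text
t 5.03 p [ 0.5798 -0.0278  0.2703] yaw x -166.21 dq 0.024
[328.5 129.3] 0.8 [ 0.52169576 -0.0058029   0.19      ]
[ 60.3 161. ] 0.74 [ 0.49658076 -0.20487209  0.19      ]
[(array([613.6, 103.5]), 0.97), (array([321.4, 242.7]), 0.96)]
0.007985159462913213 50.9296452999115 [-1.04678813  0.52706351 -1.27975671] [[-9.71797995e-01  2.35813502e-01 -8.05156910e-04]
 [ 2.35813167e-01  9.71798287e-01  4.89875073e-04]
 [ 8.97969262e-04  2.86193013e-04 -9.99999556e-01]]
[ 0.51923923 -0.00968441  0.18431942]
```

View pics/w3.png

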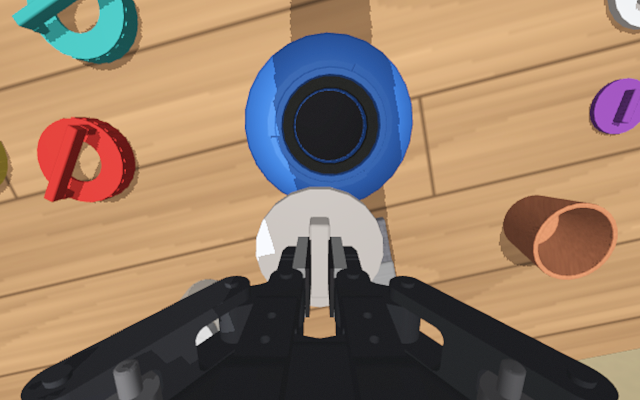

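The wrist view shows the disk held level by its rib, centred near (320,245). The keg mouth is near (330,125), with an inner blue circle about 73 px across inside a dark band about 98 px across. Next I'll fit these circles.

```bash
cat >> h.py <<'E'
def plane_circle(c,pts,z):
    P=np.array([atz(c,p,z)[:2] for p in pts]); x=np.linalg.lstsq(np.c_[2*P,np.ones(len(P))],(P**2).sum(1),rcond=None)[0]
    for _ in range(8):
        d=np.abs(np.hypot(*(P-x[:2]).T)-np.sqrt(x[2]+x[0]**2+x[1]**2)); k=d<=max(np.quantile(d,.8),3e-4)
        x=np.linalg.lstsq(np.c_[2*P[k],np.ones(k.sum())],(P[k]**2).sum(1),rcond=None)[0]
    r=np.sqrt(x[2]+x[0]**2+x[1]**2); return x[:2],r,d[k].std()
def radial(im,ctr,r0,r1,n=120,sgn=1,ang=(0,360),ch=None):
    g=cv2.GaussianBlur(im,(0,0),.8).astype(float); g=g.sum(2) if ch is None else g[...,ch]
    out=[]
    for a in np.radians(np.linspace(*ang,n)):
        rr=np.arange(r0,r1,.25); X=(ctr[0]+rr*np.cos(a)).astype(np.float32);Y=(ctr[1]+rr*np.sin(a)).astype(np.float32)
        v=cv2.remap(g,X[None],Y[None],1)[0]; k=np.argmax(sgn*np.gradient(v)); out.append((X[k],Y[k]))
    return out
E
python3 - <<'E'
from h import *
o=bot.get_obs();c=cam("wrist",o); im=cv2.imread('pics/w3.png')[:,:,::-1]
for nm,ctr,r0,r1,s,ang in(("bandout",(331,125),43,56,1,(0,360)),("inner",(330,125),28,42,1,(0,360)),("inner-",(330,125),30,42,-1,(0,360))):
  pts=radial(im,ctr,r0,r1,sgn=s,ang=ang,ch=2)
  for z in(.19,.184): print(nm,z,plane_circle(c,pts,z))
for a in(0,90,180,270):
  t=np.radians(a);print(a,[tuple(int(q) for q in im[int(125+r*np.sin(t)),int(330+r*np.cos(t))]) for r in range(30,58,2)])
# disk in hand: upper outline, top edge z= TCP-.0056
zt=o["position"][2]-.0056
pts=radial(im,(319,247),50,70,sgn=-1,ang=(190,350))
for z in (zt,zt-.01): p,r,e=plane_circle(c,pts,z);print("disk",z,p,r,e,"tool off",R.from_quat(o["eef_rot"]).inv().apply(np.append(p-o["position"][:2],0))[:2])
E
```

```text
bandout 0.19 (array([ 0.51972599, -0.00291911]), np.float64(0.0351793881148785), np.float64(8.536040517521929e-05))
bandout 0.184 (array([ 0.51987636, -0.00273289]), np.float64(0.036130767464476674), np.float64(8.76688628010269e-05))
inner 0.19 (array([ 0.51908523, -0.00391821]), np.float64(0.024042134020235292), np.float64(7.438637784913927e-05))
inner 0.184 (array([ 0.51921827, -0.00375901]), np.float64(0.024692321276262776), np.float64(7.639805763022557e-05))
inner- 0.19 (array([ 0.51954941, -0.00349483]), np.float64(0.02612588447587802), np.float64(7.543796523821801e-05))
inner- 0.184 (array([ 0.519695  , -0.00332418]), np.float64(0.026832423967113196), np.float64(7.747808378850426e-05))
0 [(28, 28, 31), (31, 34, 48), (33, 64, 119), (24, 41, 75), (33, 35, 33), (38, 40, 38), (39, 40, 38), (39, 38, 38), (40, 39, 36), (29, 48, 80), (41, 78, 141), (58, 104, 178), (57, 103, 177), (52, 95, 168)]
90 [(32, 31, 33), (31, 30, 33), (31, 32, 37), (39, 74, 137), (25, 30, 35), (40, 40, 39), (37, 38, 36), (38, 38, 37), (38, 38, 36), (35, 44, 66), (32, 65, 122), (58, 105, 179), (59, 105, 178), (54, 97, 170)]
180 [(31, 30, 33), (31, 32, 33), (30, 27, 27), (30, 53, 95), (33, 33, 29), (39, 40, 37), (40, 41, 38), (39, 40, 37), (39, 39, 36), (27, 44, 81), (59, 103, 177), (60, 105, 178), (81, 142, 225), (87, 149, 233)]
270 [(32, 31, 35), (32, 32, 35), (33, 29, 29), (36, 66, 120), (28, 29, 33), (40, 40, 37), (40, 40, 39), (39, 39, 37), (38, 37, 36), (38, 37, 34), (27, 49, 88), (53, 93, 162), (62, 107, 180), (63, 107, 180)]
disk 0.2638867200503583 [ 0.5793838  -0.02558496] 0.0340038271212627 8.429588112339342e-05 tool off [0.00045475 0.0008417 ]
disk 0.2538867200503583 [ 0.58376419 -0.02663272] 0.03628155609281556 8.668933742205527e-05 tool off [-0.00404917  0.00085645]
```

Request:
apply_moves(
  rot=[
    [0,0,0],
    [0,0,0],
    [0,0,0],
    [0,0,0],
    [0,0,0],
    [0,0,0],
  ],
  dp=[
    [0.27,0.04,0],
    [0.267,0.038,0],
    [0,0,0.25],
    [0,0,0.23],
    [0,0,0],
    [0,0,0],
  ],
  fingers=[1,1,1,1,1,1],
)

```text
clock: 5.92
position: [0.52, -0.0032, 0.2131]
eef_rot: [0.119, 0.993, 0.0, 0.0]
force: [-0.5, -0.9, -0.7]
width: 0.0085
grasp_force: 50.9
```

Request:
apply_moves(
  rot=[
    [0,0,0],
    [0,0,0],
    [0,0,0],
    [0,0,0],
    [0,0,0],
  ],
  dp=[
    [0.004,-0.003,0.02],
    [0,0,0.02],
    [0,0,0.02],
    [0,0,0.02],
    [0,0,0],
  ],
  fingers=[1,1,1,1,1],
)

```text
clock: 6.55
position: [0.519, -0.004, 0.2023]
eef_rot: [0.12, 0.993, -0.0, -0.0]
force: [0.6, 0.2, -0.3]
width: 0.0083
grasp_force: 50.9
```

Request:
apply_moves(
  rot=[
    [0,0,0],
    [0,0,0],
    [0,0,0],
  ],
  dp=[
    [0,0,0.015],
    [0,0,0.01],
    [0,0,0],
  ],
  fingers=[1,1,1],
)

```text
clock: 6.92
position: [0.5192, -0.004, 0.1996]
eef_rot: [0.12, 0.993, -0.0, 0.0]
force: [-0.6, -0.9, 1.3]
width: 0.0085
grasp_force: 51.1
```

Request:
apply_moves(
  rot=[
    [0,0,0],
    [0,0,0],
    [0,0,0],
    [0,0,0],
    [0,0,0],
    [0,0,0],
  ],
  dp=[
    [0,0,0],
    [0,0,0],
    [0,0,0],
    [0,0,-0.3],
    [-0.27,0,-0.3],
    [-0.27,0,0],
  ],
  fingers=[0.6,0.6,0.6,0.6,0.6,0.6],
)

```text
clock: 7.68
position: [0.5843, -0.0193, 0.2749]
eef_rot: [0.119, 0.993, 0.001, 0.003]
force: [0.3, 0.1, -0.2]
width: 0.0341
grasp_force: 0.0
```

Run:
```python
from h import *
c,im,r=wspots(["disk","ring","bar"],"w4.png")
print(r)
for p,q in r["disk"]: print(p,q,atz(c,p,.184))
print(proj(c,[.5199,-.0027,.184]))
```

```text
t 7.67 p [ 0.5843 -0.0193  0.2749] yaw x -166.28 dq 0.642
{'disk': [(array([603.6, 101.3]), 0.94), (array([313.5, 118.6]), 0.74)], 'ring': [(array([86.6, 10.6]), 0.66), (array([ 85.3, 151.7]), 0.62)], 'bar': [(array([ 49.3, 160.6]), 0.95), (array([207.2, 295.5]), 0.44)]}
[603.6 101.3] 0.94 [0.55554746 0.20547829 0.184     ]
[313.5 118.6] 0.74 [ 0.51672062 -0.00625501  0.184     ]
[319.10515019 121.7027778 ]
```

View pics/w4.png

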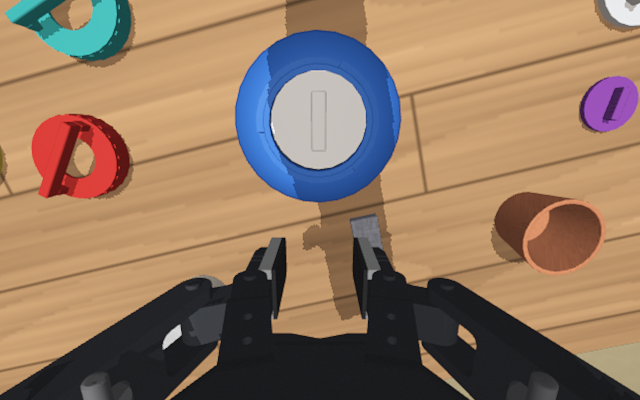

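The disk sits flat and centred in the mouth at (319,120), rib up and let go. Next I'll go to the red ring.

Request:
apply_moves(
  rot=[
    [0,0,0],
    [0,0,0],
    [0,0,0],
    [0,0,0],
    [0,0,0],
    [0,0,0],
    [0,0,0.096],
    [0,0,0.096],
    [0,0,0.096],
    [0,0,0.096],
    [0,0,0],
  ],
  dp=[
    [0.022,-0.43,0],
    [0.022,-0.43,0],
    [0.022,-0.43,0],
    [0.022,-0.43,0],
    [0.022,-0.43,0],
    [0.022,-0.43,0],
    [0,0,0.15],
    [0,0,0.15],
    [0,0,0.15],
    [0,0,0.1],
    [0,0,0],
  ],
  fingers=[0.5,0.5,0.5,0.5,0.5,0.5,0.5,0.5,0.5,0.5,0.5],
)

```text
clock: 9.25
position: [0.4921, -0.3153, 0.2046]
eef_rot: [0.396, 0.918, 0.0, -0.001]
force: [-0.6, -0.3, 0.2]
width: 0.043
grasp_force: 0.0
```

Run:
```python
from h import *
c,im,r=wspots(["ring","bar"],"w5.png")
print(r)
for p,q in r["bar"]: print(p,q,atz(c,p,.06))
for p,q in r["ring"]: print(p,q,atz(c,p,.0))
o=bot.get_obs();print(np.round(o["q"],3),R.from_quat(o["eef_rot"]).as_matrix()[:2,:2])
# disk in mouth from w4 (pose then slightly moving)
```

```text
t 9.25 p [ 0.4921 -0.3153  0.2046] yaw x -133.29 dq 0.077
{'ring': [(array([195.2, 249.9]), 0.98), (array([247.5,  27.9]), 0.83), (array([312.2, 183. ]), 0.77)], 'bar': [(array([229.6,   5.7]), 0.96), (array([171.5, 277.7]), 0.85), (array([311.9, 195.2]), 0.56)]}
[229.6   5.7] 0.96 [ 0.32584328 -0.24952943  0.06      ]
[171.5 277.7] 0.85 [ 0.44155702 -0.49170253  0.06      ]
[311.9 195.2] 0.56 [ 0.48878687 -0.32241479  0.06      ]
[195.2 249.9] 0.98 [ 4.39339003e-01 -4.86682963e-01 -5.55111512e-17]
[247.5  27.9] 0.83 [ 0.32710608 -0.2491454   0.        ]
[312.2 183. ] 0.77 [ 0.48792859 -0.32306829  0.        ]
[-0.185  0.272  0.817  1.694 -0.207  1.264  1.434] [[-0.6871205   0.72654305]
 [ 0.72654334  0.68712062]]
```

View pics/w5.png

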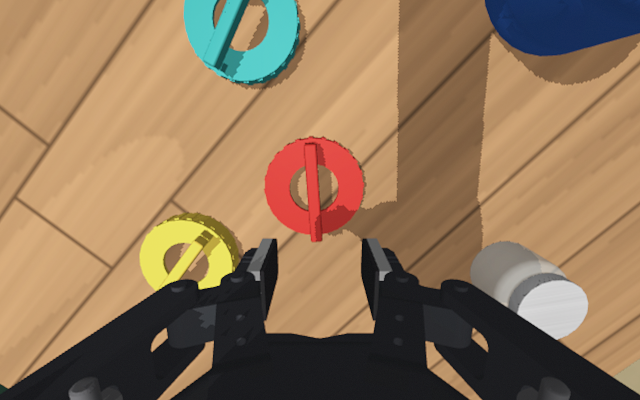

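The red ring is at (315,187) with its bar running (309,143)-(317,241), about 4.7° off the tool x axis. I'll grasp it half a turn round so the wrist keeps its clockwise range. That also gives a second view from the other side.

Request:
apply_moves(
  rot=[
    [0,0,-0.12],
    [0,0,-0.12],
    [0,0,-0.12],
    [0,0,-0.12],
    [0,0,-0.12],
    [0,0,-0.12],
    [0,0,-0.12],
    [0,0,-0.12],
    [0,0,-0.12],
    [0,0,-0.12],
    [0,0,-0.12],
    [0,0,-0.12],
    [0,0,-0.12],
    [0,0,-0.12],
    [0,0,-0.12],
    [0,0,-0.12],
    [0,0,-0.12],
    [0,0,-0.11],
    [0,0,0],
  ],
  dp=[
    [0,0,0],
    [0,0,0],
    [0,0,0],
    [0,0,0],
    [0,0,0],
    [0,0,0],
    [0,0,0],
    [0,0,0],
    [0,0,0],
    [0,0,0],
    [0,0,0],
    [0,0,0],
    [0,0,0],
    [0,0,0],
    [0,0,0],
    [0,0,0],
    [0,0,0],
    [0,0,0.1],
    [0,0,0],
  ],
  fingers=[0.5,0.5,0.5,0.5,0.5,0.5,0.5,0.5,0.5,0.5,0.5,0.5,0.5,0.5,0.5,0.5,0.5,0.5,0.5],
)

```text
clock: 11.78
position: [0.5213, -0.2029, 0.0551]
eef_rot: [-0.665, 0.739, 0.036, -0.102]
force: [-0.2, -0.2, 0.5]
width: 0.0427
grasp_force: 0.0
```

Run:
```python
from h import *
c,im,r=wspots(["ring","bar"],"w6.png")
o=bot.get_obs();M=R.from_quat(o["eef_rot"]).as_matrix();print(np.round(o["q"],3))
for k in r:
  for p,q in r[k]: print(k,p,round(q,2),atz(c,p,.06*(k=="bar"))[:2])
def red(im):
  h=cv2.cvtColor(im,cv2.COLOR_RGB2HSV); return (((h[...,0]<8)|(h[...,0]>172))&(h[...,1]>150)&(h[...,2]>60)).astype(np.uint8)
m=red(im);n,l,st,ce=cv2.connectedComponentsWithStats(m);i=1+np.argmax(st[1:,4]);print(st[i],ce[i])
# triangulate network's ring/bar from both views; outline circle at flange top .028
ctr=st[i,:2]+st[i,2:4]/2.
from rig import bot as b
b1=[ray(c,p) for p,q in r["bar"] if abs(p[0]-ctr[0])<60 and abs(p[1]-ctr[1])<60]
T=np.eye(4);T[:3,:3]=R.from_quat([.396,.918,0,-.001]).as_matrix();T[:3,3]=[.4921,-.3153,.2046]
c0=(c[0],T@np.array(bot.camera_params("wrist")["T_tool_cam"]))
if b1: print("bar tri",tri([b1[0],ray(c0,(311.9,195.2))]))
# red-mask bounding circle of flange: hull fit on both
for cc,f in((c0,'w5'),(c,'w6')):
  a=cv2.imread(f'pics/{f}.png')[:,:,::-1];m=red(a);n,l,st,ce=cv2.connectedComponentsWithStats(m);i=1+np.argmax(st[1:,4])
  cn=max(cv2.findContours((l==i).astype(np.uint8),0,1)[0],key=len)[:,0];print(f,plane_circle(cc,cn,.028))
print(M[:2,:2])
```

```text
t 11.78 p [ 0.5213 -0.2029  0.0551] yaw x 95.51 dq 0.062
[ 1.114  0.857 -1.304  1.69   0.868  1.504  2.655]
ring [544.  130.1] 0.61 [ 0.32562785 -0.24916442]
bar [635.6 120.8] 0.74 [ 0.32798409 -0.25010901]
[  237     0   203   128 16392] [337.35505124  58.98432162]
w5 (array([ 0.49163787, -0.32208903]), np.float64(0.053591879698584574), np.float64(0.00019993836071974377))
w6 (array([ 0.48983034, -0.30657816]), np.float64(0.04605848495135696), np.float64(0.005335112531250923))
[[-0.10302861 -0.97547442]
 [-0.98911371  0.12113032]]
```

View pics/w6.png

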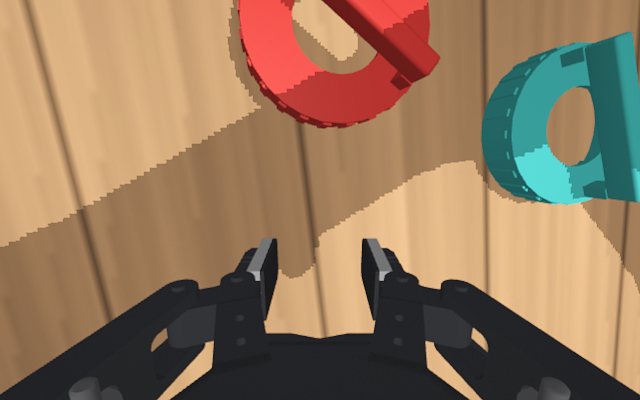

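The turn ran into the joint-7 limit, because negative tool z raises q7, so clockwise lowers it. The original grasp direction already has the clockwise range. The picture shows the red ring at (337,59) untouched. I'll compute the way back.

Run:
```python
from h import *
o=bot.get_obs();R0=R.from_quat(o["eef_rot"]);p=np.array(o["position"])
a=np.radians(138.); X=np.array([np.cos(a),np.sin(a),0]);Z=np.array([0,0,-1.]);Rt=R.from_matrix(np.c_[X,np.cross(Z,X),Z])
rv=(R0.inv()*Rt).as_rotvec();n=14;print(np.degrees(rv),"per row",np.round(rv/n/1.5,4))
pt=np.array([.4910,-.3215,.16]); pts=[p+np.array([0,0,.10])*min(1,k/4)+(pt-p-[0,0,.10])*max(0,(k-4)/(n-4)) for k in range(n+1)]
Rc=R0
for k in range(n):
  d=Rc.inv().apply(pts[k+1]-pts[k])/.12; print(np.round(d,2).tolist(),end=', '); Rc=Rc*R.from_rotvec(np.round(rv/n/1.5,3)*1.5)
```

```text
[ -0.65660025 -15.03054779 124.92321068] per row [-0.0005 -0.0125  0.1038]
[0.02, 0.04, -0.2], [0.02, 0.04, -0.2], [0.03, 0.03, -0.2], [0.03, 0.03, -0.2], [0.09, -0.05, 0.0], [0.08, -0.06, 0.0], [0.07, -0.07, 0.0], [0.06, -0.08, -0.0], [0.04, -0.09, -0.0], [0.03, -0.09, -0.0], [0.02, -0.1, -0.0], [0.0, -0.1, -0.0], [-0.02, -0.1, -0.0], [-0.03, -0.09, -0.0],
```

Request:
apply_moves(
  rot=[
    [0,-0.0125,0.104],
    [0,-0.0125,0.104],
    [0,-0.0125,0.104],
    [0,-0.0125,0.104],
    [0,-0.0125,0.104],
    [0,-0.0125,0.104],
    [0,-0.0125,0.104],
    [0,-0.0125,0.104],
    [0,-0.0125,0.104],
    [0,-0.0125,0.104],
    [0,-0.0125,0.104],
    [0,-0.0125,0.104],
    [0,-0.0125,0.104],
    [0,-0.0125,0.104],
    [0,0,0],
  ],
  dp=[
    [0.02,0.04,-0.2],
    [0.02,0.04,-0.2],
    [0.03,0.03,-0.2],
    [0.03,0.03,-0.2],
    [0.09,-0.05,0],
    [0.08,-0.06,0],
    [0.07,-0.07,0],
    [0.06,-0.08,0],
    [0.04,-0.09,0],
    [0.03,-0.09,0],
    [0.02,-0.1,0],
    [0,-0.1,0],
    [-0.02,-0.1,0],
    [-0.03,-0.09,0],
    [0,0,0],
  ],
  fingers=[0.5,0.5,0.5,0.5,0.5,0.5,0.5,0.5,0.5,0.5,0.5,0.5,0.5,0.5,0.5],
)

```text
clock: 13.8
position: [0.4892, -0.3238, 0.1582]
eef_rot: [0.36, 0.933, -0.004, 0.004]
force: [0.1, 0.5, 0.0]
width: 0.0429
grasp_force: 0.0
```

```bash
cat >> h.py <<'E'
def red(im):
  h=cv2.cvtColor(im,cv2.COLOR_RGB2HSV); return (((h[...,0]<8)|(h[...,0]>172))&(h[...,1]>150)&(h[...,2]>60)).astype(np.uint8)
E
python3 - <<'E'
from h import *
c,im,r=wspots(["ring","bar"],"w7.png")
o=bot.get_obs();Rr=R.from_quat(o["eef_rot"]);M=Rr.as_matrix();print(np.round(o["q"],3),np.round(M,3))
for k in r:
  for p,q in r[k]: print(k,p,round(q,2),atz(c,p,.06*(k=="bar"))[:2])
m=red(im);n,l,st,ce=cv2.connectedComponentsWithStats(m);i=1+np.argmax(st[1:,4]);print(st[i])
cn=max(cv2.findContours((l==i).astype(np.uint8),0,1)[0],key=len)[:,0];pc=plane_circle(c,cn,.028);print(pc)
# second height check: bar from w5
T=np.eye(4);T[:3,:3]=R.from_quat([.396,.918,0,-.001]).as_matrix();T[:3,3]=[.4921,-.3153,.2046]
c0=(c[0],T@np.array(bot.camera_params("wrist")["T_tool_cam"]))
for p,q in r["bar"]:
  if abs(p[0]-st[i,0]-st[i,2]/2)<60: print("tri",tri([ray(c,p),ray(c0,(311.9,195.2)),ray(cam("scene"),(246.3,205.2)),ray(cam("top"),(416.2,214.8))]))
print("tool off flange ctr",Rr.inv().apply(np.append(pc[0]-o["position"][:2],0)))
E
```

```text
t 13.8 p [ 0.4892 -0.3238  0.1582] yaw x -137.79 dq 0.067
[ 1.33   0.441 -1.045  1.686  0.408  1.244  1.034] [[-0.744  0.668  0.003]
 [ 0.668  0.744 -0.009]
 [-0.008 -0.004 -1.   ]]
ring [178.3 253.2] 0.88 [ 0.43974174 -0.48900918]
ring [321.9 183.6] 0.64 [ 0.4874712  -0.31962136]
bar [147.1 286.2] 0.77 [ 0.44190162 -0.49279696]
bar [320.3 203.2] 0.68 [ 0.48917179 -0.32318649]
[ 264  132  117  124 8721]
(array([ 0.489176  , -0.32129444]), np.float64(0.05365454081066116), np.float64(0.00021430499225639225))
tri [ 0.49044429 -0.32183335  0.06284707]
tool off flange ctr [ 7.85888924e-04 -3.66225865e-04 -4.75869307e-06]
```

View pics/w7.png

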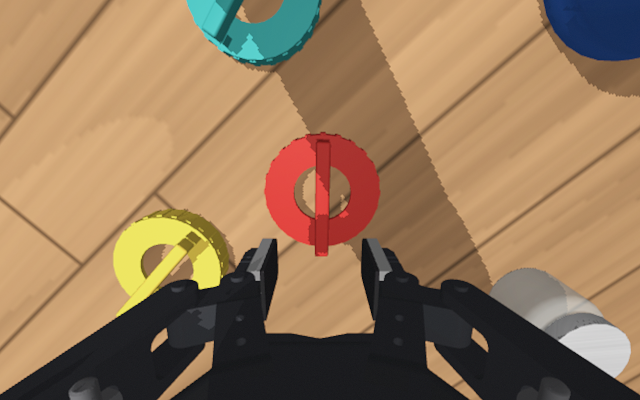

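The ring is now at (322,190), its bar along the tool x axis at (322,195) and centred to 1 mm, with the bar top at about z=0.06. I'll grasp it.

Request:
apply_moves(
  rot=[
    [-0.003,0.0055,0],
    [0,0,0],
    [0,0,0],
    [0,0,0],
    [0,0,0],
    [0,0,0],
    [0,0,0],
    [0,0,0],
    [0,0,0],
    [0,0,0],
    [0,0,0],
  ],
  dp=[
    [0.006,0,0.25],
    [0,0,0.25],
    [0,0,0.25],
    [0,0,0.2],
    [0,0,0.017],
    [0,0,0],
    [0,0,0],
    [0,0,0],
    [0,0,-0.2],
    [0,0,-0.2],
    [0,0,0],
  ],
  fingers=[0.5,0.5,0.5,0.5,0.5,1,1,1,1,1,1],
  force=100,
)

```text
clock: 15.32
position: [0.4908, -0.3218, 0.0917]
eef_rot: [0.359, 0.933, -0.0, 0.002]
force: [-0.7, 0.2, -1.8]
width: 0.0098
grasp_force: 97.9
```

Run:
```python
from h import *
o=bot.get_obs();Rr=R.from_quat(o["eef_rot"]);print(np.round(Rr.as_matrix(),3),np.round(o["q"],3),o["force"],o["position"])
# disk fit in mouth, w4 (slightly moving then)
im=cv2.imread('pics/w4.png')[:,:,::-1];T=np.eye(4);T[:3,:3]=R.from_quat([.119,.993,.001,.003]).as_matrix();T[:3,3]=[.5843,-.0193,.2749]
c=(cam("wrist")[0],T@np.array(bot.camera_params("wrist")["T_tool_cam"]))
print(plane_circle(c,radial(im,(319,120),42,56,sgn=-1,ch=0),.194))
```

```text
[[-0.742  0.67   0.003]
 [ 0.67   0.742 -0.002]
 [-0.003  0.    -1.   ]] [ 1.292  0.513 -1.     1.747  0.472  1.141  0.985] [-0.67484882  0.22301943 -1.83053947] [ 0.49076257 -0.32178604  0.09165243]
(array([ 0.51903257, -0.0040489 ]), np.float64(0.03422176839819006), np.float64(7.409307996687497e-05))
```

Request:
apply_moves(
  rot=[
    [0,0,0],
    [0,0,0],
    [0,0,0],
    [0,0,0],
    [0,0,0],
    [0,0,0],
    [0,0,0],
    [0,0,0],
    [0,0,0],
    [0,0,0],
    [0,0,0],
    [0,0,0],
    [0,0,0],
  ],
  dp=[
    [0,0,-0.32],
    [0,0,-0.32],
    [0,0,-0.32],
    [0,0,-0.32],
    [0.228,0.303,-0.04],
    [0.228,0.303,-0.04],
    [0.228,0.303,-0.04],
    [0.228,0.303,-0.04],
    [0.228,0.303,-0.04],
    [0.228,0.303,-0.04],
    [0.228,0.303,-0.04],
    [0,0,0],
    [0,0,0],
  ],
  fingers=[1,1,1,1,1,1,1,1,1,1,1,1,1],
)

```text
clock: 16.95
position: [0.5175, -0.0044, 0.2758]
eef_rot: [0.359, 0.933, -0.0, -0.001]
force: [0.3, 0.1, -0.7]
width: 0.0094
grasp_force: 98.0
```

Run:
```python
from h import *
c,im,r=wspots(["bar"],"w8.png")
o=bot.get_obs();Rr=R.from_quat(o["eef_rot"]);M=Rr.as_matrix();print(np.round(o["q"],3),np.round(M,4),o["width"])
print("need tool",Rr.inv().apply(np.array([.5192,-.004,.225])-o["position"])/.12)
print("mouth/ring-side px",proj(c,[.519,-.004,.19]))
```

```text
t 16.95 p [ 0.5175 -0.0044  0.2758] yaw x -137.95 dq 0.021
[ 1.032  0.197 -1.228  1.67   0.187  1.408  0.614] [[-7.411e-01  6.714e-01 -1.200e-03]
 [ 6.714e-01  7.411e-01  5.000e-04]
 [ 1.200e-03 -5.000e-04 -1.000e+00]] 0.0097516531319438
need tool [-0.0022003   0.01776813  0.42280569]
mouth/ring-side px [320.81679933 210.06405618]
```

Request:
apply_moves(
  rot=[
    [0,0,0],
    [0,0,0],
    [0,0,0],
    [0,0,0],
    [0,0,0],
    [0,0,0],
  ],
  dp=[
    [0,0.016,0.15],
    [0,0,0.15],
    [0,0,0.1],
    [0,0,0.02],
    [0,0,0.02],
    [0,0,0],
  ],
  fingers=[1,1,1,1,1,1],
)

```text
clock: 17.8
position: [0.5193, -0.0025, 0.2235]
eef_rot: [0.359, 0.933, 0.0, -0.0]
force: [-0.7, -0.7, -1.3]
width: 0.0098
grasp_force: 98.1
```

Request:
apply_moves(
  rot=[
    [0,0,0],
    [0,0,0],
    [0,0,0],
    [0,0,0],
  ],
  dp=[
    [-0.008,-0.009,0.01],
    [0,0,0.015],
    [0,0,0.015],
    [0,0,0],
  ],
  fingers=[1,1,1,1],
)

```text
clock: 18.3
position: [0.519, -0.004, 0.2183]
eef_rot: [0.359, 0.933, 0.0, -0.001]
force: [0.0, 0.5, -1.8]
width: 0.0097
grasp_force: 98.1
```

Request:
apply_moves(
  rot=[
    [0,0,0],
    [0,0,0],
    [0,0,0],
    [0,0,0],
  ],
  dp=[
    [0,0,0.01],
    [0,0,0.01],
    [0,0,0],
    [0,0,0],
  ],
  fingers=[1,1,1,1],
)

```text
clock: 18.8
position: [0.5191, -0.004, 0.2161]
eef_rot: [0.359, 0.933, 0.0, -0.0]
force: [-0.7, -0.1, -1.9]
width: 0.0095
grasp_force: 98.1
```

Request:
apply_moves(
  rot=[
    [0,0,0],
    [0,0,0],
    [0,0,0],
  ],
  dp=[
    [0,0,0.012],
    [0,0,0],
    [0,0,0],
  ],
  fingers=[1,1,1],
)

```text
clock: 19.18
position: [0.5196, -0.0039, 0.2155]
eef_rot: [0.359, 0.933, 0.0, 0.0]
force: [-1.7, -0.5, 6.7]
width: 0.0096
grasp_force: 99.2
```

Request:
apply_moves(
  rot=[
    [0,0,0],
    [0,0,0],
    [0,0,0.06],
    [0,0,0.1],
    [0,0,0.1],
    [0,0,0.1],
    [0,0,0.1],
    [0,0,0],
  ],
  dp=[
    [0,0,-0.006],
    [0,0,0],
    [0,0,0.003],
    [0,0,0.005],
    [0,0,0.005],
    [0,0,0.005],
    [0,0,0.005],
    [0,0,0],
  ],
  fingers=[1,1,1,1,1,1,1,1],
)

```text
clock: 20.18
position: [0.5198, -0.0038, 0.213]
eef_rot: [0.653, 0.757, 0.001, 0.0]
force: [3.4, 1.2, 2.5]
width: 0.0098
grasp_force: 98.7
```

```bash
cat > st.py <<'E'
from h import *
o=bot.get_obs();Rr=R.from_quat(o["eef_rot"]);M=Rr.as_matrix()
print(np.round(o["q"],3),"yaw",np.round(np.degrees(np.arctan2(M[1,0],M[0,0])),1),"tilt",np.round(M[:2,2],4),"p",np.round(o["position"],4),"F",np.round(o["force"],1),"M",np.round(o["moment"],2),"w",round(o["width"],4))
print("axis offset in tool shares",np.round(Rr.inv().apply(np.array([.5192,-.004,o["position"][2]])-o["position"])/.12,4))
E
python3 st.py
```

```text
[ 0.895  0.211 -1.079  1.764  0.193  1.281 -0.083] yaw 98.5 tilt [0.0012 0.0007] p [ 0.5198 -0.0038  0.213 ] F [3.4 1.2 2.5] M [ 0.09 -0.74 -0.08] w 0.0098
axis offset in tool shares [-0.0007 -0.0048 -0.    ]
```

Request:
apply_moves(
  rot=[
    [0,0,0.1],
    [0,0,0.1],
    [0,0,0.1],
    [0,0,0.1],
    [0,0,0.1],
    [0,0,0],
  ],
  dp=[
    [0,0,0.005],
    [0,0,0.005],
    [0,0,0.005],
    [0,0,0.005],
    [0,0,0.005],
    [0,0,0],
  ],
  fingers=[1,1,1,1,1,1],
)

```text
clock: 20.92
position: [0.5202, -0.0043, 0.2102]
eef_rot: [0.884, 0.467, 0.001, 0.0]
force: [5.6, -1.7, 4.2]
width: 0.0099
grasp_force: 98.8
```

```bash
python3 st.py
```

```text
[ 0.807  0.185 -0.97   1.771  0.159  1.267 -0.803] yaw 55.6 tilt [0.0021 0.0003] p [ 0.5202 -0.0043  0.2102] F [ 5.6 -1.7  4.2] M [-0.37 -1.22 -0.08] w 0.0099
axis offset in tool shares [-0.0025 -0.0084 -0.    ]
```

Request:
apply_moves(
  rot=[
    [0,0,0.1],
    [0,0,0.1],
    [0,0,0.1],
    [0,0,0.1],
    [0,0,0],
  ],
  dp=[
    [-0.002,-0.006,0.005],
    [0,0,0.005],
    [0,0,0.005],
    [0,0,0.005],
    [0,0,0],
  ],
  fingers=[1,1,1,1,1],
)

```text
clock: 21.55
position: [0.5207, -0.0041, 0.2091]
eef_rot: [0.983, 0.184, 0.002, 0.0]
force: [6.4, -1.4, 11.7]
width: 0.0101
grasp_force: 99.9
```

```bash
python3 st.py
```

```text
[ 0.746  0.168 -0.897  1.775  0.139  1.258 -1.387] yaw 21.3 tilt [0.005  0.0001] p [ 0.5207 -0.0041  0.2091] F [ 6.4 -1.4 11.7] M [-0.34 -1.37 -0.2 ] w 0.0101
axis offset in tool shares [-0.0113 -0.0051 -0.0001]
```

Request:
apply_moves(
  rot=[
    [0,0,0.08],
    [0,0,0.08],
    [0,0,0],
  ],
  dp=[
    [-0.008,-0.003,0.004],
    [0,0,0.002],
    [0,0,0],
  ],
  fingers=[1,1,1],
)

```text
clock: 21.92
position: [0.521, -0.0039, 0.209]
eef_rot: [0.998, 0.067, 0.004, 0.0]
force: [11.9, -1.5, 11.5]
width: 0.0095
grasp_force: 100.1
```

```bash
python3 st.py
```

```text
[ 0.724  0.161 -0.871  1.778  0.131  1.254 -1.618] yaw 7.6 tilt [ 0.0081 -0.    ] p [ 0.521  -0.0039  0.209 ] F [11.9 -1.5 11.5] M [-0.37 -2.28  0.64] w 0.0095
axis offset in tool shares [-0.0146 -0.0012 -0.0001]
```

Request:
apply_moves(
  rot=[
    [0,0,0],
    [0,0,0],
  ],
  dp=[
    [0.018,0,0],
    [0,0,0],
  ],
  fingers=[1,1],
)

```text
clock: 22.18
position: [0.521, -0.0039, 0.209]
eef_rot: [0.998, 0.067, 0.001, 0.001]
force: [-1.7, -2.6, 21.7]
width: 0.0095
grasp_force: 101.6
```

```bash
python3 st.py
```

```text
[ 0.721  0.166 -0.871  1.774  0.135  1.26  -1.621] yaw 7.7 tilt [ 0.003  -0.0009] p [ 0.521  -0.0039  0.209 ] F [-1.7 -2.6 21.7] M [-0.59  0.39  0.54] w 0.0095
axis offset in tool shares [-0.015 -0.001 -0.   ]
```

Request:
apply_moves(
  rot=[
    [0,0,0],
    [0,0,0.03],
    [0,0,0],
  ],
  dp=[
    [0,0,-0.016],
    [0,0,0],
    [0,0,0],
  ],
  fingers=[1,1,1],
)

```text
clock: 22.55
position: [0.5211, -0.0038, 0.2091]
eef_rot: [0.999, 0.045, 0.002, 0.0]
force: [8.5, -2.3, 1.8]
width: 0.0094
grasp_force: 101.1
```

```bash
python3 st.py
```

```text
[ 0.717  0.165 -0.866  1.774  0.133  1.259 -1.663] yaw 5.2 tilt [ 0.0033 -0.    ] p [ 0.5211 -0.0038  0.2091] F [ 8.5 -2.3  1.8] M [-0.53 -1.8   1.3 ] w 0.0094
axis offset in tool shares [-0.016   0.0004 -0.0001]
```

The torque has jumped to 1.3 N m and the height no longer changes, so the ring is hard home. I'll release, retreat and check.

Request:
apply_moves(
  rot=[
    [0,0,-0.02],
    [0,0,0],
    [0,0,0],
    [0,0,0],
    [0,0,0],
    [0,0,0],
    [0,0,0],
    [0,0,0],
  ],
  dp=[
    [0,0,0],
    [0,0,0],
    [0,0,0],
    [0,0,-0.3],
    [0,0,-0.3],
    [-0.25,0,-0.2],
    [-0.25,0,0],
    [0,0,0],
  ],
  fingers=[1,0.5,0.5,0.5,0.5,0.5,0.5,0.5],
)

```text
clock: 23.55
position: [0.4584, -0.0106, 0.3046]
eef_rot: [0.998, 0.056, -0.0, 0.001]
force: [0.7, -0.0, 0.5]
width: 0.0425
grasp_force: 0.0
```

Run:
```python
from h import *
c,im,r=wspots(["bar","ring"],"w9.png")
for k in r:
  for p,q in r[k]: print(k,p,round(q,2),atz(c,p,.227 if k=="bar" else .167))
m=red(im);n,l,st,ce=cv2.connectedComponentsWithStats(m);i=1+np.argmax(st[1:,4])
cn=max(cv2.findContours((l==i).astype(np.uint8),0,1)[0],key=len)[:,0]
for z in(.19,.195,.2):print(z,plane_circle(c,cn,z))
```

```text
t 23.55 p [ 0.4584 -0.0106  0.3046] yaw x -6.48 dq 0.054
bar [473.4 280. ] 0.79 [ 0.41208136 -0.14245789  0.227     ]
bar [315.1 123.9] 0.75 [5.20609870e-01 3.61827362e-04 2.27000000e-01]
bar [319.3 128. ] 0.6 [ 0.51813534 -0.00292902  0.227     ]
ring [624.  207.7] 0.89 [ 0.47547063 -0.30779276  0.167     ]
ring [315.7 122.9] 0.84 [5.20894691e-01 4.89343353e-04 1.67000000e-01]
0.19 (array([ 0.51861291, -0.00296735]), np.float64(0.054222172279706216), np.float64(0.0001617975320779997))
0.195 (array([ 0.51869793, -0.00294324]), np.float64(0.05316656903589028), np.float64(0.00015864763983802413))
0.2 (array([ 0.51878296, -0.00291912]), np.float64(0.05211096579207514), np.float64(0.0001554977475979162))
```

View pics/w9.png

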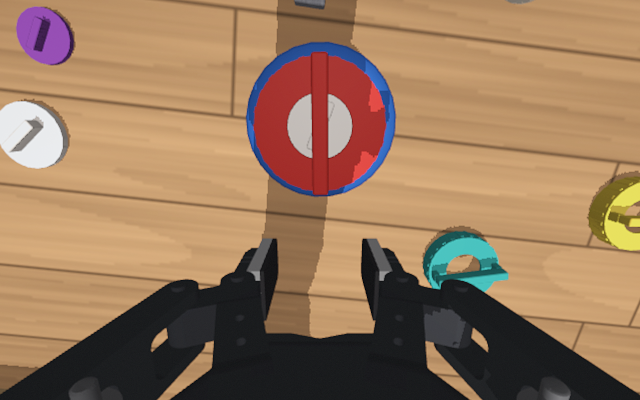

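The picture shows the red ring level and concentric on the keg at (320,120), with the white disk under it at (320,126). The bystanders in view are undisturbed and nothing touches the ring, so I'll hand it in.

```bash
python3 -c "
from rig import bot
print(bot.job_done())"
```

```text
the job is handed in; nothing more can be done
None
```

I handed the job in at about 24 s of the 72 s. The white disk is in the mouth with its rib up, and the red ring is screwed about 130° clockwise to a hard stop and let go. The hand-in returned no verdict. On the way, the wrist briefly read 2.655 and −1.304 rad, just past the limits of joint 7 (2.65) and joint 3 (−1.3), and the run continued normally.

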